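Index the tube carousel to bring the uncapped tube under the nozzle

ROBOT

A 6-joint arm with a two-finger parallel gripper is mounted at the origin on a cart in front of the work surface, level with it; the furniture and walls round the work are solid. World frame = base frame: x ahead of the robot, y to its left, z up, the work surface at z = 0. Lengths are in m, angles in rad, forces in N, time in s.
With the tool pointing down it reaches from about 0.225 to 0.725 m from the base axis. Payload 3.1 kg.
Tool frame: the origin (TCP) lies at the very end of the fingers, on their centre line; the grasp point (between the pads) lies 19 mm behind it; z points along the fingers, y is the line along which they close (so a half turn about z gives the same grasp; the last joint's range is limited). The gripper opens to 85 mm and grips with 20 to 120 N. Pads are 22 mm wide; open, the fingers measure 114 mm over their backs; the gripper's body (76 mm by 85 mm) begins 54 mm behind the grasp point. The pads swing forward as they close: fully open they stand 13 mm farther back than shut.
Start: joints at [1.072, 0.048, 0.099, 1.622, 0, 1.443], TCP at [0.19, 0.489, 0.231] pointing down, gripper open.
Joint ranges: [-2.91, 2.91], [-0.99, 1.94], [-1.21, 1.42], [-2.12, 2.29], [-1.49, 1.47], [-3.14, 3.14]. Speed limits (rad/s): [2.79, 2.79, 3.14, 3.14, 3.14, 3.14].

INTERFACE

Orientations are given as a rotation vector (axis times angle).
In Python, from plant import bot, camrig, job gives the robot as it stands (bot), with the cameras (camrig) and the job (job).
- The arm moves only by the shell command python3 inch.py 'ROWS'. ROWS is a JSON list of rows, 1 to 20 of them, each of 7 numbers: the finger opening in m, then dx, dy, dz in m, then a rotation vector rx, ry, rz in rad; each row is the pose to reach, as a shift and turn from the pose commanded when the command began, along the tool's axes at that moment; what a row does not reach only later rows make up. A row lasts 1/12 s, in which the tool goes at most 0.0417 m and 0.125 rad, less where a joint would pass 70% of its speed; a pose out of reach is approached as far as the arm can. The fingers move at their own pace and stop on an object; the grip force is fixed at half the most. Time passes only in rows, so rows that do not move let the fingers close. It prints the time, the measured TCP pose, the force, the opening and the grip force at its end.
- bot.get_obs(): the state, without advancing time (a new reading comes with each control period).
- camrig.get_image(name): name is "scene" or "top" or "wrist"; returns the picture (400x640x3 uint8, blue, green, red); there is no depth.
- camrig.get_calibration(name): a dict with "fx", "fy", "cx", "cy" (pixels), "xyz" and "orientation" of the camera in the world. Camera axes: x right, y down, z forward; pixel columns grow to the right and rows downward; lengths in m; the calibration is good to about 2 mm. A picture is of the moment at which its call begins: read the wrist's pose just before it. get_calibration takes no time and is no camera call; for the wrist camera it gives the pose at the moment of the call.
- job.job_done(): hands the job in; it is judged then, once.
The state is a dict: "time": time; "q": joint angles; "joint_vel": joint speeds; "effort": joint torques, N m; "tool_pos": TCP position; "eef_rot": TCP orientation; "contact_force": force on the tool from outside, world axes, zero at the start; "ft_torque": the same for the moment, N m; "finger_gap": finger opening in m; "grip_force": force on a finger pad.
Only numpy, scipy, OpenCV 4.12 (cv2) and the standard library are available. Lean on these libraries where they do the work, as an engineer would, in place of code of your own. Each camera call takes 0.05 s, during which the arm holds its last target. There are 200 camera calls.

TASK

Index the tube carousel by one hole so that the uncapped tube, which stands next to the dispensing nozzle on one side or the other, comes to stand right under the nozzle: with the fingertips, gently press the indexing plunger in far enough to free the table, turn the table by its plunger to that next hole, and let the plunger spring back fully up into the hole. Grip and lift nothing, the plunger included; leave the tubes in their sleeves, touch neither the tubes nor the dispenser, and leave the things round the carousel where they are.

Things in the scene. Friction and masses are not known exactly. Their poses are not given: they have to be found in the camera images.
- table_axis (a point): the vertical axis of the carousel's turning table, at the height of the index plate (40 mm above the bench). The table is a white disc 164 mm across with six aluminium tube sleeves, 60 degrees apart, 55 mm from the axis, their rims 92 mm above the bench
- plunger_dish (a point): centre of the floor of the indexing plunger's dished black button, 89 mm above the bench when up, 115 mm from the table's axis on an arm of the table, across from the nozzle at the start; it turns with the table. The round dish is 46 mm wide inside, 53 mm outside, its rim 9 mm above its floor, so closed fingertips fit in and can push it along. It goes straight down 18 mm
- plunger (a joint): travel of the plunger (m): 0 up, locked in a hole; 0.018 at its stop. Spring: 4 N to start, 9 N at 0.010, 12 N at the stop. From 0.010 its collar is under the index plate and the table can turn (aim for 0.014); let go between holes it stays near 0.010, held by the plate, and can be pushed on; within about 2 mm of a hole's centre it springs up to 0 and locks the table
- carousel (a joint): angle of the table (rad), 0 in its first hole, growing anticlockwise as seen from above; the neighbouring holes are at +1.047 and -1.047. Unlocked it turns with about 1 N at the plunger
- nozzle_tip (a point): mouth of the dispensing nozzle, a thin steel tip pointing down, 158 mm above the bench, right above one sleeve place, 55 mm from the table's axis
- open_tube: the uncapped tube: a tall clear glass tube without a cap, 14 mm wide and 103 mm long, loose in a sleeve next to the nozzle on the one or the other side. Origin at its bottom end (48 mm above the bench), z along it; it stands 151 mm above the bench at the top
- capped_tube_a: tube with an orange cap, 16 mm wide and 92 mm long, loose in the sleeve next to the nozzle on the other side. Origin at its bottom end, z along it; its top is 140 mm above the bench
- capped_tube_b: the same kind of orange-capped tube, loose in a sleeve on the plunger's side of the table
- capped_tube_c: the same kind of orange-capped tube, loose in the other sleeve on the plunger's side of the table
- carousel_base: the carousel's fixed housing: white, round, 280 mm across, 40 mm high; its top is an aluminium index plate with a ring of six holes (13 mm wide, 60 degrees apart, 115 mm from the axis) joined by a slot 7 mm wide. Origin on the table's axis at the bench, x towards the dispenser
- dispenser: the fixed dispensing head: a steel column 165 mm from the table's axis with an arm at 190 mm height that carries the nozzle; a steel line above it reaches 221 mm. Same origin and axes as the housing
- dropper_bottle: amber dropper bottle, 34 mm wide and 107 mm high, standing to the right of the carousel. Origin at the centre of its underside
- timer: white bench timer, 68 x 62 x 18 mm, lying to the left of the carousel. Origin at the centre of its underside
- specimen_pot_0: specimen pot with a red lid, 50 mm wide and 64 mm high, standing to the left of the carousel at the back. Origin at the centre of its underside

How it is judged:
By the outcome, as a careful person would: the job done as asked, in the order asked, and still so for the second after the job is handed in, with the robot touching nothing.
It also fails if it takes over 38 s, if anything falls off the work surface, if the arm or the gripper's body presses on something with over 40 N, if the wrist force passes 120 N, or if a joint passes its speed limit or range.

## Working session

There is one attempt and no reset: what is moved stays moved. The work goes in short steps, Python scripts to look and compute and a shell command to move; the robot and the scene stay as the last step left them, time stands still between calls to the robot, and variables do not carry over. Pictures are saved under pics/ and viewed, at most 10 in all, crops included, and the job is handed in when it is done.

```bash
ls; mkdir -p pics; python3 - <<'E'
from plant import bot, camrig, job
import cv2
for n in("scene","top"):
    im=camrig.get_image(n);cv2.imwrite(f"pics/{n}0.png",im);c=camrig.get_calibration(n);print(n,c)
o=bot.get_obs();print(o["time"],o["tool_pos"],o["eef_rot"],o["contact_force"],o["finger_gap"])
E
```

```text
inch.py
pics
plant.py
scene {'fx': 389.83369364922646, 'fy': 389.83369364922646, 'cx': 326.37455853850054, 'cy': 200.73247834076452, 'xyz': array([-0.225229  ,  0.6702641 ,  0.51587686]), 'orientation': array([-0.95142046,  2.07484449, -1.38994093])}
top {'fx': 369.6002544058385, 'fy': 369.6002544058385, 'cx': 320.8389590880556, 'cy': 201.06721050912896, 'xyz': array([0.404021  , 0.06782107, 1.07329476]), 'orientation': array([-2.16189681,  2.212652  , -0.11738181])}
0.1 [0.1899993  0.48881601 0.23020078] [-0.57900229 -3.08713148  0.00326028] [-0.06415394  0.42147815 -0.55881496] 0.08546609315567025
```

View pics/scene0.png

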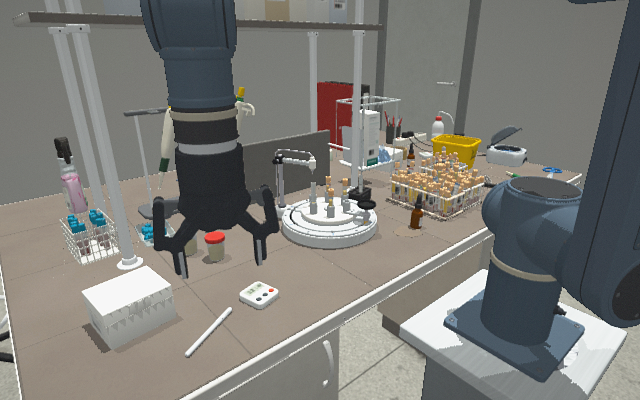

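View pics/top0.png

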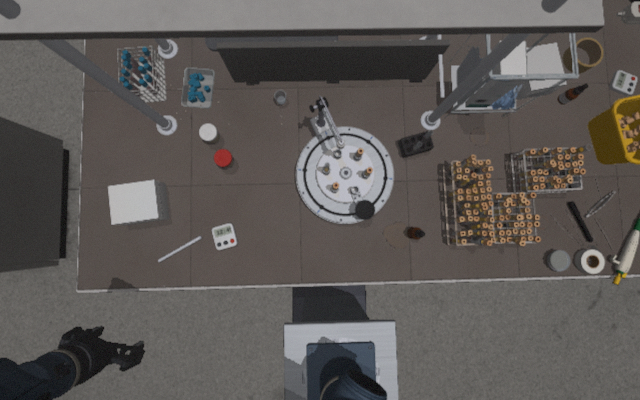

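The carousel is at about (345,175) in the top view, the plunger button at (365,210) and the dispenser at (322,110). I'll enlarge both views.

```bash
python3 - <<'E'
import cv2
a=cv2.imread("pics/top0.png")[90:235,285:405];b=cv2.imread("pics/scene0.png")[140:260,265:395]
cv2.imwrite("pics/a.png",cv2.resize(a,None,fx=4,fy=4,interpolation=cv2.INTER_CUBIC))
cv2.imwrite("pics/b.png",cv2.resize(b,None,fx=5,fy=5,interpolation=cv2.INTER_CUBIC)[:600])
E
```

```text
(no output)
```

View pics/a.png

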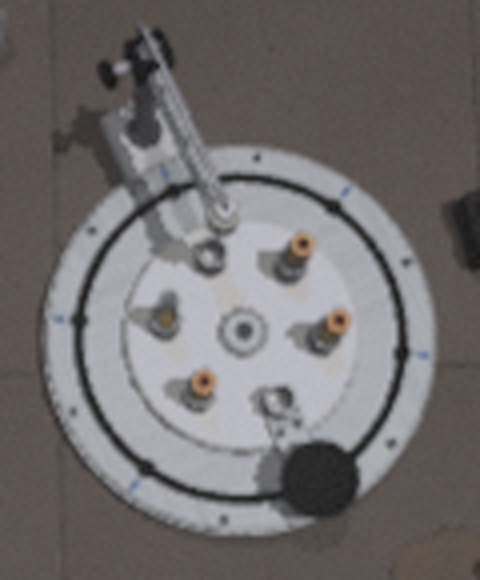

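View pics/b.png

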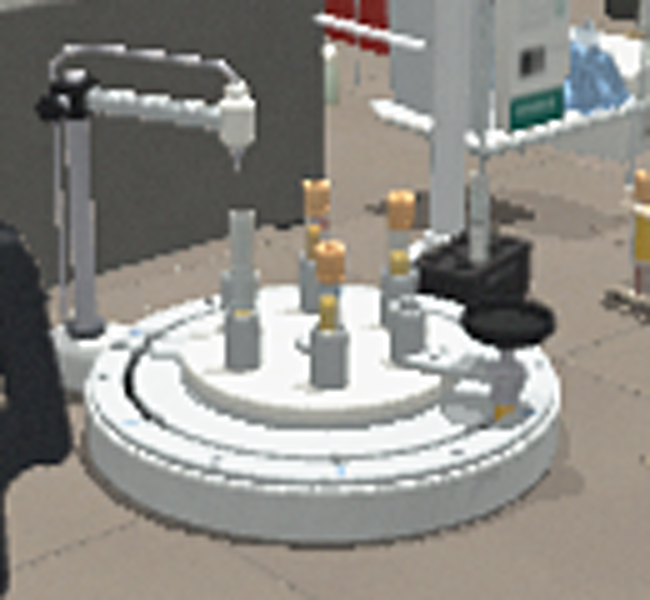

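The open (clear) tube stands at crop (165,318), anticlockwise of the nozzle sleeve (210,257). The table must therefore turn clockwise, to -1.047, so the plunger goes from (320,478) to the hole at (148,467). Next I'll compute positions from both views.

```bash
cat > h.py <<'E'
import numpy as np
from scipy.spatial.transform import Rotation as R
def ray(c,u,v):
    d=R.from_rotvec(c["orientation"]).apply([(u-c["cx"])/c["fx"],(v-c["cy"])/c["fy"],1.]);return np.array(c["xyz"]),d/np.linalg.norm(d)
def atz(c,u,v,z):
    p,d=ray(c,u,v);return p+d*(z-p[2])/d[2]
def tri(rs):
    A=sum(np.eye(3)-np.outer(d,d) for p,d in rs);b=sum((np.eye(3)-np.outer(d,d))@p for p,d in rs);return np.linalg.solve(A,b)
E
python3 - <<'E'
from plant import bot, camrig, job
from h import *
T=camrig.get_calibration("top");S=camrig.get_calibration("scene")
t=lambda u,v:(285+(u+.5)/4-.5,90+(v+.5)/4-.5); s=lambda u,v:(265+(u+.5)/5-.5,140+(v+.5)/5-.5)
ax=atz(T,*t(241,336),.04);print("axis",ax)
for h in[(175,190),(335,205),(402,352),(148,467),(78,320)]:
    d=atz(T,*t(*h),.04)-ax;print(np.hypot(*d[:2]),np.degrees(np.arctan2(d[1],d[0])))
d=atz(T,*t(320,478),.098);e=d-ax;print("dish",d,np.hypot(*e[:2]),np.degrees(np.arctan2(e[1],e[0])))
print("tri dish",tri([ray(T,*t(320,478)),ray(S,*s(509,322))]))
o=bot.get_obs();print(R.from_rotvec(o["eef_rot"]).as_matrix().round(3),o["q"])
print(camrig.get_calibration("wrist"))
E
```

```text
axis [ 0.56931371 -0.0250096   0.04      ]
0.11480500456777874 22.522852523869695
0.11638285702534076 -36.95626625616953
0.11464369608154948 -96.92186624569447
0.11389373914000352 143.33025927610717
0.11575602737287116 83.14803466259804
dish [ 0.4639266  -0.06939403  0.098     ] 0.11435218501589778 -157.16130605322456
tri dish [ 0.46422456 -0.07019374  0.09256717]
[[-0.932  0.362 -0.001]
 [ 0.362  0.932 -0.002]
 [ 0.    -0.002 -1.   ]] [ 1.07218636e+00  4.87053982e-02  9.77176405e-02  1.62197822e+00
 -3.85716826e-05  1.44298565e+00]
{'fx': 357.92150343614406, 'fy': 357.92150343614406, 'cx': 318.40393522620326, 'cy': 202.8928932295078, 'xyz': array([0.12459332, 0.51585107, 0.37286577]), 'orientation': array([2.39233203, 1.63690498, 0.22943826])}
```

```bash
python3 inch.py '[[0,-0.01,-0.01,0],[0,-0.03,-0.03,0]]' | tail -2; python3 inch.py '[[0,-0.01,-0.01,0,0,0,0],[0,-0.03,-0.028,0,0,0,0],[0,-0.058,-0.054,0,0,0,0],[0,-0.086,-0.08,0,0,0,0],[0,-0.114,-0.105,0,0,0,0],[0,-0.142,-0.13,0,0,0,0],[0,-0.17,-0.157,0,0,0,0],[0,-0.198,-0.182,0,0,0,0],[0,-0.226,-0.208,0,0,0,0],[0,-0.254,-0.234,0.005,0,0,0],[0,-0.282,-0.26,0.01,0,0,0],[0,-0.31,-0.286,0.015,0,0,0],[0,-0.338,-0.311,0.02,0,0,0],[0,-0.366,-0.337,0.025,0,0,0],[0,-0.394,-0.363,0.03,0,0,0],[0,-0.42,-0.387,0.04,0,0,0],[0,-0.44,-0.405,0.05,0,0,0],[0,-0.452,-0.416,0.06,0,0,0],[0,-0.458,-0.422,0.065,0,0,0],[0,-0.458,-0.422,0.065,0,0,0]]'
python3 - <<'E'
from plant import bot, camrig, job
import cv2
from h import *
o=bot.get_obs();c=camrig.get_calibration("wrist");im=camrig.get_image("wrist");cv2.imwrite("pics/w1.png",im)
p=R.from_rotvec(c["orientation"]).inv().apply(np.array([.464,-.070,.098])-c["xyz"]);print(c["fx"]*p[0]/p[2]+c["cx"],c["fy"]*p[1]/p[2]+c["cy"])
print(o["time"],o["tool_pos"],o["contact_force"],o["finger_gap"])
E
```

```text
time: 1.77
tool_pos: [0.4633, -0.0709, 0.1641]
eef_rot: [-0.582, -3.083, -0.0]
contact_force: [-0.8, -0.4, 0.1]
finger_gap: 0.0002
grip_force: 0.0
318.4150654563015 219.76505916165956
1.7667 [ 0.46331689 -0.07092753  0.16413709] [-0.76843887 -0.42844881  0.06517983] 0.00015937640387129578Traceback (most recent call last):
  File "inch.py", line 5, in <module>
    connect(sys.argv[1:4])
    ~~~~~~~^^^^^^^^^^^^^^^
ValueError: each row has 7 numbers
```

View pics/w1.png

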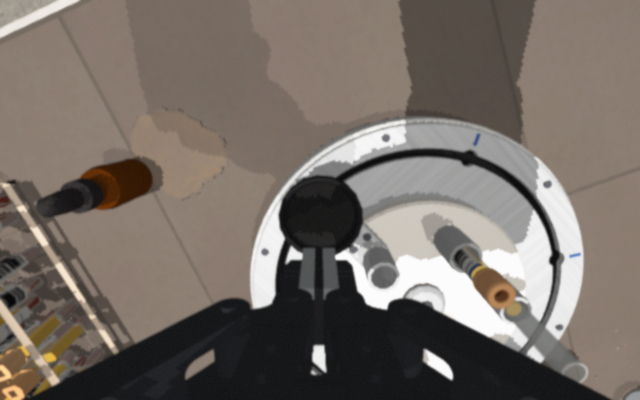

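The wrist view shows the dish rim spanning columns 279–362, its top at row 176 and its centre near (320.5,217). The closed fingertips are centred on it. I'll refine the estimate.

```bash
python3 - <<'E'
from plant import bot, camrig, job
from h import *
c=camrig.get_calibration("wrist");T=camrig.get_calibration("top")
w=ray(c,320.5,217.2);t=ray(T,364.6,209.1)
print(atz(c,320.5,217.2,.098),atz(T,364.6,209.1,.098),tri([w,t]))
for u,v in[(470,157),(557,257)]: print(atz(c,u,v,.04))
o=bot.get_obs();M=R.from_rotvec(o["eef_rot"]).as_matrix()
ax=np.array([.5693,-.025]);a0=np.radians(-157.2)
for k in range(0,66,6):
    a=a0-np.radians(k);p=np.r_[ax+.115*np.array([np.cos(a),np.sin(a)]),o["tool_pos"][2]];print(k,p[:2].round(4),(M.T@(p-o["tool_pos"]))[:2].round(4))
E
```

```text
[ 0.46330454 -0.06722551  0.098     ] [ 0.46399446 -0.06932989  0.098     ] [ 0.46397474 -0.06848569  0.09635255]
[0.47775541 0.04803806 0.04      ]
[0.58310394 0.09321168 0.04      ]
0 [ 0.4633 -0.0696] [0.0001 0.0003]
6 [ 0.4592 -0.0582] [0.008  0.0093]
12 [ 0.4563 -0.0465] [0.0149 0.0192]
18 [ 0.4547 -0.0346] [0.0208 0.0297]
24 [ 0.4543 -0.0226] [0.0255 0.0408]
30 [ 0.4552 -0.0106] [0.0291 0.0523]
36 [0.4573 0.0013] [0.0314 0.0641]
42 [0.4607 0.0128] [0.0325 0.0761]
48 [0.4652 0.024 ] [0.0323 0.0881]
54 [0.4709 0.0346] [0.0308 0.1001]
60 [0.4777 0.0445] [0.0281 0.1118]
```

```bash
python3 inch.py '[[0,0.001,0.002,0.012,0,0,0],[0,0.001,0.002,0.03,0,0,0],[0,0.001,0.002,0.048,0,0,0],[0,0.001,0.002,0.06,0,0,0],[0,0.001,0.002,0.066,0,0,0],[0,0.001,0.002,0.07,0,0,0],[0,0.001,0.002,0.073,0,0,0],[0,0.001,0.002,0.076,0,0,0],[0,0.001,0.002,0.078,0,0,0],[0,0.001,0.002,0.078,0,0,0]]'; python3 inch.py '[[0,0,0,0.002,0,0,0],[0,0,0,0.004,0,0,0],[0,0,0,0.006,0,0,0],[0,0,0,0.008,0,0,0],[0,0,0,0.01,0,0,0],[0,0,0,0.011,0,0,0],[0,0,0,0.011,0,0,0]]'
```

```text
time: 2.65
tool_pos: [0.4647, -0.0679, 0.0892]
eef_rot: [0.579, 3.086, -0.0]
contact_force: [0.2, 0.1, 0.4]
finger_gap: -0.0001
grip_force: 0.0
time: 3.23
tool_pos: [0.465, -0.0683, 0.079]
eef_rot: [0.579, 3.085, -0.001]
contact_force: [-2.8, 0.0, 8.7]
finger_gap: -0.0001
grip_force: 4.2
```

```bash
python3 inch.py '[[0,0,0,0.002,0,0,0],[0,0,0,0.004,0,0,0],[0,0,0,0.004,0,0,0]]'; python3 inch.py '[[0,0.004,0.0045,0,0,0,0],[0,0.008,0.009,0,0,0,0],[0,0.0115,0.014,0,0,0,0],[0,0.0148,0.019,0,0,0,0],[0,0.018,0.024,0,0,0,0],[0,0.0207,0.0294,0,0,0,0],[0,0.0232,0.035,0,0,0,0],[0,0.0254,0.0405,0,0,0,0]]'
```

```text
time: 3.48
tool_pos: [0.4651, -0.0685, 0.0753]
eef_rot: [0.579, 3.085, -0.002]
contact_force: [-2.2, 0.3, 10.1]
finger_gap: -0.0001
grip_force: 5.0
time: 4.15
tool_pos: [0.4575, -0.0215, 0.0763]
eef_rot: [0.579, 3.081, -0.001]
contact_force: [-0.3, -1.0, 9.1]
finger_gap: 0.0001
grip_force: 4.8
```

```bash
python3 inch.py '[[0,0.0018,0.0055,0.001,0,0,0],[0,0.0036,0.0115,0.001,0,0,0],[0,0.005,0.0174,0.001,0,0,0],[0,0.0059,0.0233,0.001,0,0,0],[0,0.0066,0.0293,0.001,0,0,0],[0,0.007,0.0353,0.001,0,0,0],[0,0.007,0.0413,0.001,0,0,0],[0,0.0068,0.0473,0.001,0,0,0],[0,0.0065,0.05,0.001,0,0,0],[0,0.0065,0.05,0.001,0,0,0]]'
python3 - <<'E'
from plant import bot, camrig, job
import cv2
im=camrig.get_image("top")[90:235,285:405];w=camrig.get_image("wrist")
im=cv2.resize(im,None,fx=3,fy=3,interpolation=cv2.INTER_CUBIC);w=cv2.resize(w[120:340,220:440],(435,435))
cv2.imwrite("pics/c.png",cv2.hconcat([im,w]))
E
```

```text
time: 4.98
tool_pos: [0.4705, 0.0283, 0.0756]
eef_rot: [0.577, 3.08, 0.001]
contact_force: [0.6, 0.3, 9.4]
finger_gap: -0.0
grip_force: 5.0
```

View pics/c.png

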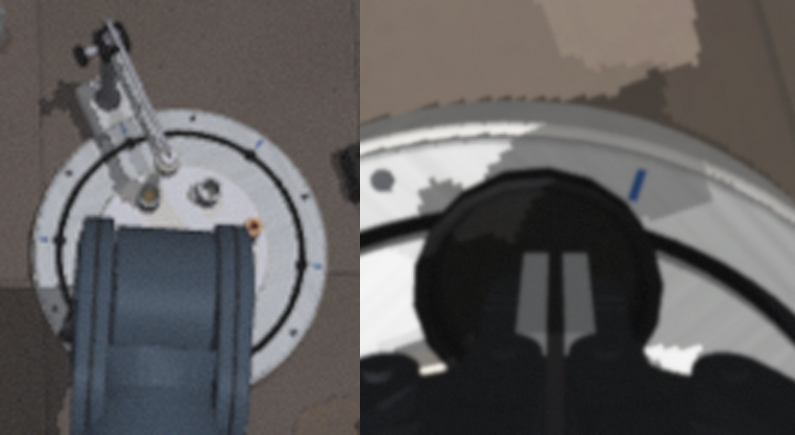

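The open tube is one step short of the nozzle (148,195 in the left half), with nothing disturbed. The dish lags the fingers by about 4 mm, and the blue hole mark is just ahead. I'll go on to just short of the hole, ease up so the plate holds the plunger, then creep in.

```bash
python3 inch.py '[[0,-0.0005,0.004,0,0,0,0],[0,-0.001,0.008,0,0,0,0],[0,-0.0015,0.012,0,0,0,0],[0,-0.0025,0.015,0,0,0,0],[0,-0.0025,0.015,0,0,0,0]]'; python3 inch.py '[[0,0,0,-0.0015,0,0,0],[0,0,0,-0.003,0,0,0],[0,0,0,-0.005,0,0,0],[0,0,0,-0.007,0,0,0],[0,0,0,-0.007,0,0,0]]'
```

```text
time: 5.5
tool_pos: [0.4782, 0.0412, 0.0756]
eef_rot: [0.578, 3.08, 0.001]
contact_force: [0.7, -0.2, 10.5]
finger_gap: 0.0
grip_force: 5.0
time: 5.92
tool_pos: [0.4755, 0.0411, 0.08]
eef_rot: [0.579, 3.086, 0.0]
contact_force: [0.5, -0.1, 4.7]
finger_gap: 0.0003
grip_force: 2.4
```

```bash
python3 inch.py '[[0,0,0,-0.001,0,0,0],[0,0,0,-0.002,0,0,0],[0,0,0,-0.002,0,0,0]]'; python3 inch.py '[[0,-0.0003,0.001,0,0,0,0],[0,-0.0005,0.002,0,0,0,0],[0,-0.0007,0.003,0,0,0,0],[0,-0.0007,0.003,0,0,0,0]]'
```

```text
time: 6.17
tool_pos: [0.474, 0.0413, 0.0805]
eef_rot: [-0.579, -3.086, 0.0]
contact_force: [-0.7, -0.2, -0.4]
finger_gap: 0.0001
grip_force: 0.0
time: 6.5
tool_pos: [0.4765, 0.044, 0.081]
eef_rot: [-0.579, -3.087, -0.0]
contact_force: [0.5, 0.0, -0.3]
finger_gap: 0.0001
grip_force: 0.0
```

```bash
python3 inch.py '[[0,-0.0003,0.001,0,0,0,0],[0,-0.0006,0.002,0,0,0,0],[0,-0.0009,0.003,0,0,0,0],[0,-0.0009,0.003,0,0,0,0]]';python3 inch.py '[[0,-0.0003,0.001,0,0,0,0],[0,-0.0006,0.002,0,0,0,0],[0,-0.0006,0.002,0,0,0,0]]'
python3 - <<'E'
from plant import bot, camrig, job
import cv2
w=camrig.get_image("wrist");cv2.imwrite("pics/d.png",cv2.resize(w[120:340,180:480],None,fx=2.6,fy=2.6))
E
```

```text
time: 6.83
tool_pos: [0.4784, 0.0462, 0.0813]
eef_rot: [-0.579, -3.088, 0.001]
contact_force: [0.4, -0.6, -0.5]
finger_gap: -0.0003
grip_force: 0.2
time: 7.08
tool_pos: [0.4799, 0.0479, 0.0814]
eef_rot: [0.579, 3.088, 0.0]
contact_force: [-0.4, 0.2, -0.3]
finger_gap: -0.0001
grip_force: 0.4
```

View pics/d.png

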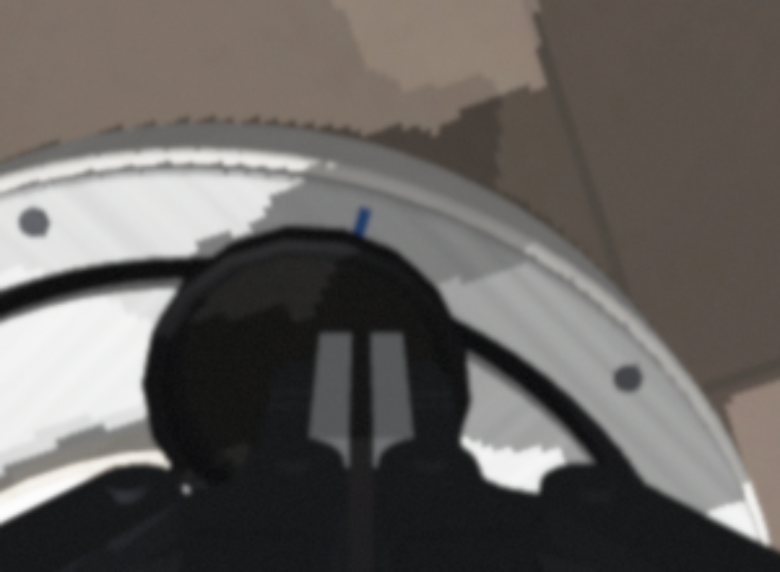

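The dish (centre col 306) is up but not yet at the mark, and the fingers (col 360) are at its leading wall. I'll keep creeping.

```bash
python3 inch.py '[[0,-0.0003,0.001,0,0,0,0],[0,-0.0006,0.002,0,0,0,0],[0,-0.0006,0.002,0,0,0,0]]';python3 inch.py '[[0,-0.0003,0.001,0,0,0,0],[0,-0.0006,0.002,0,0,0,0],[0,-0.0006,0.002,0,0,0,0]]'
```

```text
time: 7.38
tool_pos: [0.4822, 0.0504, 0.0831]
eef_rot: [0.578, 3.085, 0.004]
contact_force: [-1.1, 1.1, 6.0]
finger_gap: -0.0001
grip_force: 3.4
time: 7.63
tool_pos: [0.4837, 0.052, 0.0833]
eef_rot: [0.578, 3.085, 0.003]
contact_force: [-1.1, 0.8, 6.5]
finger_gap: -0.0002
grip_force: 3.4
```

It has sprung up under the fingers (6 N at z 0.083). I'll let it rise fully and retreat upwards.

```bash
python3 inch.py '[[0,0,-0.001,-0.002,0,0,0],[0,0.001,-0.003,-0.005,0,0,0],[0,0.001,-0.004,-0.008,0,0,0],[0,0.001,-0.004,-0.014,0,0,0],[0,0.001,-0.004,-0.022,0,0,0],[0,0.001,-0.004,-0.035,0,0,0],[0,0.001,-0.004,-0.06,0,0,0],[0,0.001,-0.004,-0.09,0,0,0],[0,0.001,-0.004,-0.12,0,0,0],[0,0.001,-0.004,-0.13,0,0,0]]';python3 inch.py '[[0,0.02,0.01,0,0,0,0],[0,0.05,0.03,0,0,0,0],[0,0.08,0.06,0,0,0,0],[0,0.11,0.09,0,0,0,0],[0,0.14,0.12,0,0,0,0],[0,0.17,0.15,0,0,0,0],[0,0.19,0.18,0,0,0,0],[0,0.2,0.2,0,0,0,0],[0,0.2,0.2,0,0,0,0]]'
python3 - <<'E'
from plant import bot, camrig, job
import cv2
im=camrig.get_image("top")[90:235,285:405];w=camrig.get_image("scene")
im=cv2.resize(im,None,fx=3,fy=3,interpolation=cv2.INTER_CUBIC);w=cv2.resize(w[140:260,265:395],(471,435),interpolation=cv2.INTER_CUBIC)[:, :440]
cv2.imwrite("pics/e.png",cv2.hconcat([im,w]))
E
```

```text
time: 8.47
tool_pos: [0.4819, 0.0477, 0.2165]
eef_rot: [0.578, 3.081, 0.002]
contact_force: [0.8, 0.1, 0.5]
finger_gap: -0.0003
grip_force: 0.0
time: 9.22
tool_pos: [0.3645, 0.3104, 0.2105]
eef_rot: [-0.57, -3.088, -0.002]
contact_force: [-0.2, -0.2, 0.8]
finger_gap: 0.0001
grip_force: 0.0
```

View pics/e.png

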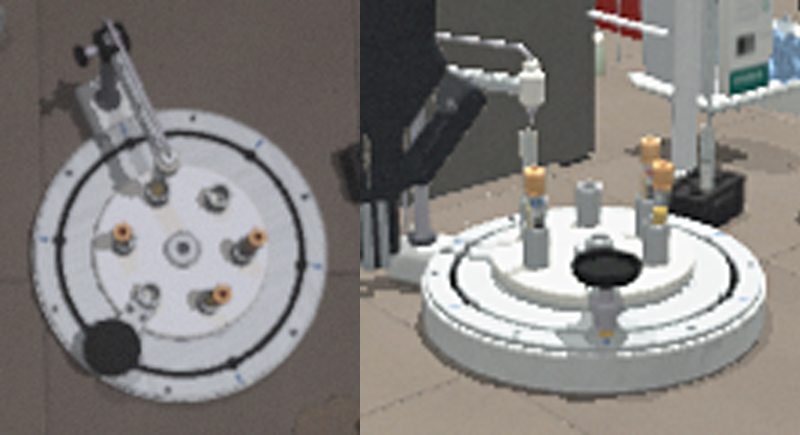

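The open tube is now under the nozzle and the dish is at the next hole (top crop 112,348; scene crop 607,268). One check of its height and angle, then I'll hand in.

```bash
python3 - <<'E'
from plant import bot, camrig, job
from h import *
T=camrig.get_calibration("top");S=camrig.get_calibration("scene")
p=tri([ray(T,285+112.5/3-.5,90+348.5/3-.5),ray(S,265+247.5*.276-.5,140+268.5*.276-.5)])
e=p-[.5693,-.025,0];a=np.degrees(np.arctan2(e[1],e[0]));print(p,np.hypot(*e[:2]),a)
if p[2]>.090 and abs(a-143)<2: print(job.job_done())
E
```

```text
[0.47649773 0.04367631 0.09238441] 0.11544998074050793 143.49750892251876
the job is handed in; nothing more can be done
None
```

The job is handed in: I turned the carousel one hole clockwise (to −1.047), so the uncapped tube now stands under the nozzle, and the plunger has sprung back up into its hole; the last pictures put the button at 143.5° (about 143° expected) and as high as at the start.

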